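# Unhook the potato pail past the sprung keeper and weigh it

## Task

Take the steel pail of sweet potatoes off the safety hook of the utensil rail and stand it upright in the middle of the kitchen scale's steel plate, then let go. Free it with the pail's own handle: press the handle back against the red sprung keeper until that is fully open, and keep it pressed while you lift past the hook's lip. Do it gently by feel, do not force the hook or touch the rail or hook with the gripper, do not tip the pail, set it down softly and leave everything else on the table where it is.

Things in the scene. Friction and masses are not known exactly. Their poses are not given: they have to be found in the camera images.
- rack: FIXED steel utensil rail on two posts, 280 mm long, rail tube 210 mm above the table, nothing higher than 226 mm. Origin on the table below the middle of the hanging pail's handle, z up; x points BACK, from the hook's nose to the rail tube (100 mm behind the origin); y runs along the rail. It carries the hook at its middle. A push of the pail on rail, hook or keeper above 14 N is too hard.
- clamp (a point): middle of the black clamp block on the rail. It holds the shank (10 mm, 210 mm above the table) of a flat steel hook, 12 mm wide, that reaches forward (rack -x). SHANK DEPTH IS SET BY HAND AND NOT MEASURED: the whole hook with its keeper is held fast anywhere within 9 mm fore or aft (rack x) of the nominal points below.
- bowl_nominal (a point): point fixed to the rail where the handle's centre line rests, 180 mm above the table. Here the hook has a level floor, 48 mm long fore and aft, on which the 8 mm handle lies anywhere between nose (in front: nominal inner face 13.5 mm towards rack -x) and keeper (behind). From the nose's top a lip runs back over the handle; 9 mm of free height over the resting handle.
- lip_nominal (a point): nominal rear end of the lip, half-way up (lip 10 mm thick: underside 13 mm, top 23 mm above the resting handle's centre line). The handle comes out only behind it: its centre must be 4 mm or more behind it before lifting, else it jams under the lip. From 28 to 50 mm above its rest it passes over lip and nose: draw the pail 130 mm forward (rack -x) before going higher, its rim lies under the hook.
- keeper_nominal (a point): nominal lower end of the shut red keeper (3 x 11 x 43 mm tongue, hinged on the hook 40 mm above the handle's rest). It swings only back (rack +x). The handle, raised 4 mm and pressed back, meets it after 0 to 18 mm at about 1.5 N; force grows evenly to about 7 N at its firm stop, fully open, 15 to 34 mm from the start. Only the last 1.5 mm before the stop clear the lip; straight up is then free.
- pail: loose steel pail, 0.22 to 0.45 kg, with its rigid upright bail handle: 116 mm across the rim, 96 mm across the base, 80 mm high to the rim, 159 mm high with the handle. Origin at the centre of its underside, z up, y along the handle. It hangs with its underside 25 mm above the table.
- handle (a point): centre of the pail's handle: a round steel bar, 8 mm thick, along the pail's y, 155 mm above its underside, straight for 56 mm either side; upright wires follow at 70 mm. The hook holds its middle: grip it from above 30 to 40 mm beside the middle, fingers closing along the pail's x, with 40 N or more (the load hangs to one side). Below the bar 75 mm are free down to the rim.
- scale: FIXED white kitchen scale, 225 x 180 mm, with a square steel plate of 165 mm on top; origin on the table below the plate's centre; left or right of the rail
- scale_top (a point): centre of the scale's steel plate, on its upper face, 45 mm above the table
- tray: FIXED dark baking tray with foil cups, 230 x 250 mm, 20 mm high (cups to 35 mm), on the side that the scale is not; leave it alone
- bowl: loose steel mixing bowl, 170 mm wide, 75 mm high, bystander; origin under its centre
- glove_box: loose carton of gloves, 120 x 235 x 72 mm, bystander; origin under its centre
- paper_box: loose green carton, 50 x 220 x 50 mm, bystander; origin under its centre
- salt_jar: loose jar with red cap, 66 mm wide, 95 mm high, bystander; origin under its centre
- mug: loose blue mug, 80 mm wide, 90 mm high, bystander; origin under its centre

How it is judged (in metres and radians):
On the way:
1. the handle is off the hook: drawn out in front of its nose (handle centre at least 40 mm in front of where it hung, towards rack -x) and touching it no more (x of handle in the frame of rack below -0.04 m and contact force between pail and rack below 0.2 N), for 0.1 s.
At the end, for the whole second after the job is handed in: the pail stands upright (within 0.06 rad) and at rest on the scale's steel plate, its centre within 30 mm of the plate's centre, released by the gripper (horizontal distance between pail and scale_top below 0.03 m and z of pail in the frame of scale_top between -0.004 and 0.004 m and angle between pail's own z axis and vertical below 0.06 rad and linear speed of pail below 0.02 m/s and contact force between pail and the fingers below 0.1 N); the robot touches nothing.
It fails at once if the pail pushed on the hook or rail with more than 14 N (contact force between pail and rack above 14 N).
It fails at once if the gripper or arm pushed on the hook or rail with more than 3 N (contact force between any of the fingers, the arm and rack above 3 N).
It fails at once if the pail tipped by more than 0.5 rad (angle between pail's own z axis and vertical above 0.5 rad).
It fails at once if the pail set down on the scale with more than 25 N, or pushed into the baking tray with more than 3 N (contact force between pail and scale above 25 N or contact force between pail and tray above 3 N).
It fails at once if a bystander moved by more than 20 mm (distance of any of bowl, glove_box, paper_box, salt_jar, mug from where it was at the start of the episode above 0.02 m).
It also fails if it takes over 72 s, if anything falls off the work surface, if the arm or the gripper's body presses on something with over 40 N, if the wrist force passes 120 N, or if a joint passes its speed limit or range.

## Robot

A 6-joint arm with a two-finger parallel gripper is mounted at the origin on the work surface. World frame = base frame: x ahead of the robot, y to its left, z up, the work surface at z = 0. Lengths are in mm, angles in rad, forces in N, time in s.
With the tool pointing down it reaches from about 400 to 925 mm from the base axis. Payload 12.5 kg.
Tool frame: the origin (TCP) lies at the very end of the fingers, on their centre line; the grasp point (between the pads) lies 19 mm behind it; z points along the fingers, x is the direction in which the jaws open and shut, and the axes are right-handed (so a half turn about z gives the same grasp; the last joint's range is limited). The gripper opens to 95 mm and grips with 3 to 60 N. Pads are 20 mm wide; open, the fingers measure 119 mm over their backs; the gripper's body (75 mm by 180 mm) begins 59 mm behind the grasp point.
Start: joints at [1.079, 0.491, 1.559, -0, 1.092, -0.106], TCP at [235.173, 579.086, 214.661] pointing down, gripper open.
Joint ranges: [-3.1, 3.1], [-0.84, 2.19], [0.05, 2.79], [-1.13, 4.28], [0.06, 2.93], [-2.69, 2.69]. Speed limits (rad/s): [2.22, 2.22, 2.79, 3.14, 3.14, 3.14].

## Interface

Orientations are given as [roll, pitch, yaw] about the fixed x, y, z axes, in that order (R = Rz(yaw) Ry(pitch) Rx(roll)).
In Python, from cell import env gives the robot as it stands.
- The arm moves only by the tool arm_command, never from a script. Its argument "motion" is one flat list of numbers, 7 for each row, row after row: the opening, from -1 (shut) to 1 (fully open), then the shift along the tool's x, y, z in mm, then the turn, a rotation vector about the tool's x, y, z in degrees. In form: [fingers, dx, dy, dz, rx, ry, rz, fingers, dx, dy, dz, rx, ry, rz, ...]. A call has 1 to 20 rows; each row is the pose to reach, as a shift and turn from the pose commanded when the call began, along the tool's axes at that moment; what a row does not reach only later rows make up. A row lasts 1/10 s, in which the tool goes at most 50 mm and 8.59 degrees, less where a joint would pass 70% of its speed; a pose out of reach is approached as far as the arm can. A call with a gripper value outside its range is refused whole. The fingers move at their own pace and stop on an object; the grip force is fixed at half the most. Time passes only in rows, so rows that repeat a pose let the fingers close. It gives the time, the measured TCP pose, the force and the opening at its end, in the units of the state.
- env.state(): the state, without advancing time (a new reading comes with each control period).
- env.read_camera(name): name is "side" or "top" or "wrist"; returns (picture, depth): 400x640x3 uint8, red, green, blue; 400x640 float32, mm along the optical axis (not along the pixel's ray), 0 where there is no reading.
- env.calibration(name): a dict with "fx", "fy", "cx", "cy" (pixels), "cam_to_world" (4x4, takes a point from camera to world coordinates). Camera axes: x right, y down, z forward; pixel columns grow to the right and rows downward; lengths in mm; the calibration is good to about 2 mm. A picture is of the moment at which its call begins: read the wrist's pose just before it. calibration takes no time and is no camera call; for the wrist camera it gives the pose at the moment of the call.
- env.job_done(): hands the job in, once; it reports no verdict.
Trained networks look in the newest picture that a camera, given by its name, has taken for a name from the list of things; names that differ only in an ending like _2 or _b are one class to them, and where a whole thing is asked for, a point or a joint stands for the part that bears it (a point fixed in the world has none). Each returns a list of dicts, best first, with "confidence" (0 to 1); they miss things now and then, are a little off and sometimes report something else, mostly with a low value. They report only what shows in the picture. A call takes as long as a camera call.
- env.recognise(camera, label): "location" ([column, row] in pixels, amid what is visible of it).
- env.silhouettes(camera, label): "region" (400x640 bool, what is visible of it) and "location" ([column, row] in pixels, amid what is visible of it).
- env.spot_point(camera, label): "location" ([column, row] in pixels: a listed point, or the origin of a listed thing).
The state is a dict: "t": time; "joints": joint angles; "qvel": joint speeds; "tau": joint torques, N m; "eef_pos": TCP position; "tcp_rot": TCP orientation; "ft_force": force on the tool from outside, world axes, zero at the start; "moment": the same for the moment, N m; "opening": opening from 0.0 (shut) to 1.0 (fully open).
Only numpy, scipy, OpenCV 4.12 (cv2) and the standard library are available. Lean on these libraries where they do the work, as an engineer would, in place of code of your own. Each camera call takes 0.05 s, during which the arm holds its last target.

## Working session

There is one attempt and no reset: what is moved stays moved. The work goes in short steps, Python scripts to look and compute and a tool call to move; the robot and the scene stay as the last step left them, time stands still between calls to the robot, and variables do not carry over. Pictures are saved under pics/ and viewed, and the job is handed in when it is done.

Besides the shell and the picture viewer there is one more tool, called after ">>>" by a JSON object that holds its "fn" and its "kwargs", one argument or row to a line. arm_command: Moves the arm, as the interface text tells. Its arguments: {"type":"object","properties":{"motion":{"type":"array","items":{"type":"number"}}},"required":["motion"]}

```bash
ls; mkdir -p pics; cat > h.py <<'E'
from cell import env
import numpy as np, cv2
def snap(cam,fn):
    im,d=env.read_camera(cam); cv2.imwrite('pics/'+fn,cv2.cvtColor(im,cv2.COLOR_RGB2BGR)); return im,d
def w(cam,px,d,cal=None):
    c=cal or env.calibration(cam); u,v=px
    p=np.array([(u-c['cx'])/c['fx']*d,(v-c['cy'])/c['fy']*d,d,1]); return (np.array(c['cam_to_world'])@p)[:3]
def ray_z(cam,px,z):
    c=env.calibration(cam); T=np.array(c['cam_to_world']); o=T[:3,3]
    r=T[:3,:3]@np.array([(px[0]-c['cx'])/c['fx'],(px[1]-c['cy'])/c['fy'],1]); return o+r*(z-o[2])/r[2]
def proj(cam,P):
    c=env.calibration(cam); T=np.linalg.inv(np.array(c['cam_to_world'])); p=T@np.append(P,1)
    return np.array([c['fx']*p[0]/p[2]+c['cx'],c['fy']*p[1]/p[2]+c['cy']])
E
python3 - <<'E'
from h import *
np.set_printoptions(precision=2,suppress=True)
s=env.state(); print(s)
Z=dict(clamp=210,bowl_nominal=180,lip_nominal=198,keeper_nominal=None,handle=180,pail=25,scale=0,scale_top=45,rack=0,bowl=0,mug=0,salt_jar=0,glove_box=0,paper_box=0,tray=0)
for cam in ['top','side','wrist']:
    im,d=snap(cam,cam+'0.png')
    print(cam,np.array(env.calibration(cam)['cam_to_world'])[:3])
    for n,z in Z.items():
        for r in env.spot_point(cam,n)[:1]:
            u,v=r['location']; dd=d[int(round(v)),int(round(u))]
            print(cam,n,round(r['confidence'],2),np.round([u,v],1),'surf',w(cam,(u,v),dd), 'rayz', ray_z(cam,(u,v),z) if z is not None else '')
E
```

```text
pics
{'t': 0.0, 'joints': array([ 1.08,  0.49,  1.56,  0.  ,  1.09, -0.11]), 'qvel': array([-0., -0., -0., -0., -0.,  0.]), 'tau': array([ -0.  , -61.27, -25.82,   0.07,   0.05,  -0.  ]), 'eef_pos': array([235.04, 578.84, 214.04]), 'tcp_rot': array([-3.14,  0.  ,  1.18]), 'ft_force': array([-0.1 ,  0.51,  0.4 ]), 'moment': array([-0.09,  0.01,  0.01]), 'opening': 1.0001075780312363}
top [[   0.03   -0.98    0.18  386.15]
 [  -1.     -0.03   -0.01   -2.27]
 [   0.02   -0.18   -0.98 1158.98]]
top clamp 0.78 [292.6 141.4] surf [714.89  63.84 224.58] rayz [720.01  64.87 210.  ]
top bowl_nominal 0.93 [294.4 177.3] surf [620.05  56.23 206.4 ] rayz [626.53  57.85 180.  ]
top lip_nominal 0.81 [292.4 170.3] surf [640.27  62.63 202.97] rayz [641.59  62.97 198.  ]
top keeper_nominal 0.81 [292.8 170. ] surf [641.44  61.65 201.83] rayz 
top handle 0.97 [293.2 177.6] surf [620.03  59.67 202.66] rayz [625.57  61.14 180.  ]
top pail 0.84 [295. 189.] surf [611.15  59.79  96.37] rayz [626.26  63.96  25.  ]
top scale 0.86 [406.3 255.1] surf [ 426.32 -284.98   41.89] rayz [ 427.83 -295.58    0.  ]
top s
[... 1630 characters left out ...]
6 149.8] surf [684.45 278.99  44.52] rayz [694.99 323.1    0.  ]
side salt_jar 0.73 [327.5 133.6] surf [645.26 389.71  30.76] rayz [651.52 422.54   0.  ]
side glove_box 0.6 [369.7 376.5] surf [ 576.   -554.39   74.76] rayz [ 587.53 -529.36    0.  ]
side paper_box 0.55 [281.9 127.2] surf [479.51 471.09  18.42] rayz [480.84 491.73   0.  ]
side tray 0.63 [270.1 165.5] surf [411.43 269.11  23.54] rayz [411.88 291.87   0.  ]
wrist [[  0.38   0.89   0.25 166.04]
 [  0.93  -0.36  -0.1  608.77]
 [ -0.     0.27  -0.96 385.05]]
wrist bowl 0.61 [329.2 338.8] surf [217.75 590.85 319.3 ] rayz [468.83 503.83   0.  ]
wrist paper_box 0.81 [327.2 338.8] surf [218.27 590.12 318.39] rayz [467.7  501.04   0.  ]
```

View pics/top0.png

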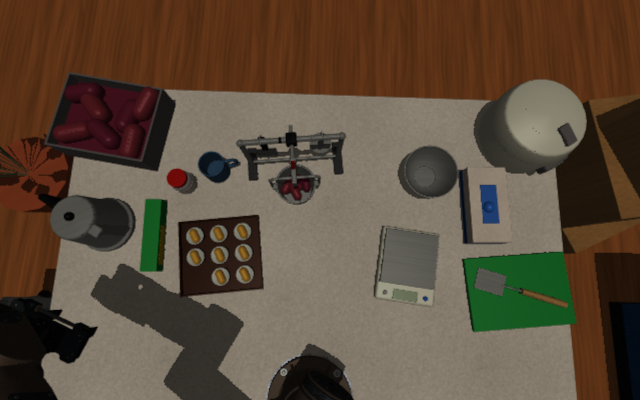

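View pics/side0.png

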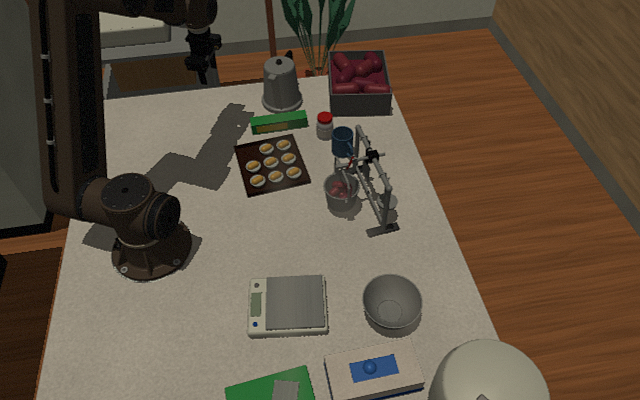

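```bash
python3 - <<'E'
import cv2
a=cv2.imread('pics/top0.png')[110:230,230:370]; cv2.imwrite('pics/top0c.png',cv2.resize(a,None,fx=5,fy=5,interpolation=cv2.INTER_CUBIC))
a=cv2.imread('pics/side0.png')[110:250,270:430]; cv2.imwrite('pics/side0c.png',cv2.resize(a,None,fx=4,fy=4,interpolation=cv2.INTER_CUBIC))
E
```

```text
(no output)
```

View pics/top0c.png

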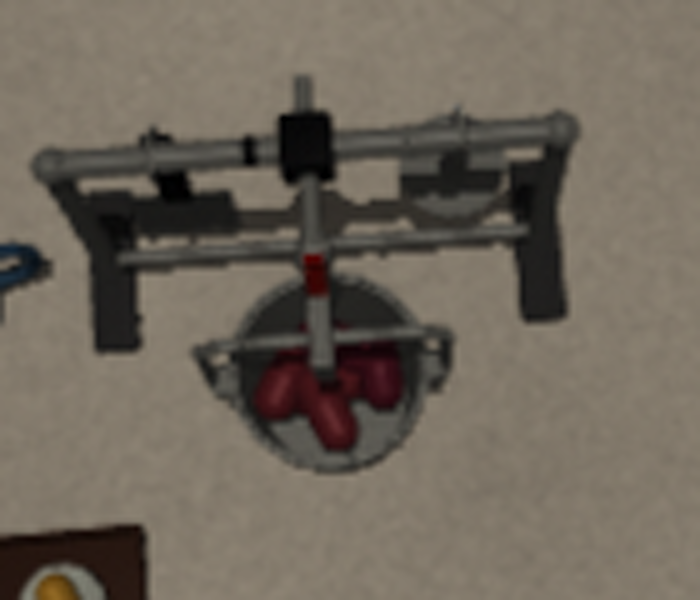

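View pics/side0c.png

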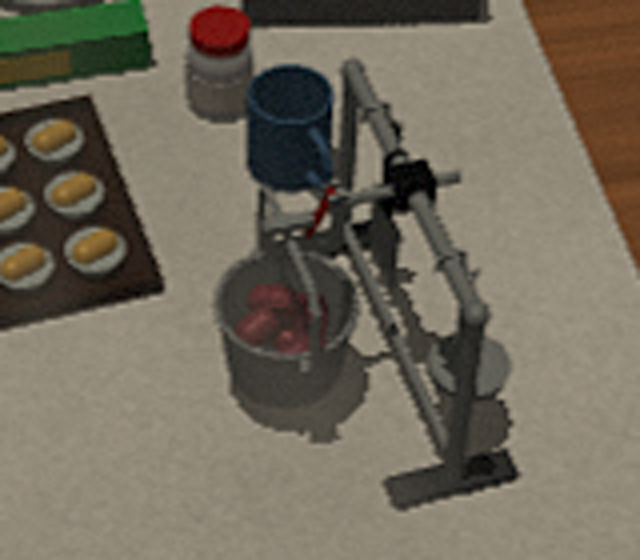

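```bash
python3 - <<'E'
from h import *
np.set_printoptions(precision=1,suppress=True)
for cam in ['top','side']:
    im,d=snap(cam,cam+'1.png')
    c=env.calibration(cam); T=np.array(c['cam_to_world'])
    v,u=np.mgrid[:400,:640]
    P=np.stack([(u-c['cx'])/c['fx']*d,(v-c['cy'])/c['fy']*d,d],-1)@T[:3,:3].T+T[:3,3]
    P[d==0]=np.nan
    np.save(cam+'P.npy',P)
    X,Y,Z=P[...,0],P[...,1],P[...,2]
    # rail: z 205..222, x 690-750
    m=(Z>205)&(Z<224)&(X>690)&(X<750)&(abs(Y-62)<150)&(abs(Y-62)>20)
    q=P[m]; a=np.polyfit(q[:,1],q[:,0],1); print(cam,'rail',m.sum(),a,'x at 58',np.polyval(a,58), q[:,1].min(),q[:,1].max(),q.mean(0))
    m=(Z>165)&(Z<195)&(X>590)&(X<660)&(abs(Y-60)<85)
    q=P[m]; a=np.polyfit(q[:,1],q[:,0],1); print(cam,'handle',m.sum(),a,'x at 58',np.polyval(a,58),q[:,1].min(),q[:,1].max(),q.mean(0),np.median(q[:,2]))
    for r in np.array(sorted(q.tolist(),key=lambda t:t[1]))[::3]: print(r,end=' ')
    print()
    m=(Z>38)&(Z<52)&(abs(X-430)<130)&(abs(Y+285)<120); q=P[m][:,:2].astype(np.float32); print('scale',cv2.minAreaRect(q),q.mean(0),np.median(P[m][:,2]))
    reg=env.silhouettes(cam,'handle'); print('sil',[(r['confidence'],r['region'].sum(),r['location']) for r in reg[:1]])
    reg=env.silhouettes(cam,'pail')
    if reg:
        R=reg[0]['region']; q=P[R]; q=q[(q[:,2]>60)&(q[:,2]<115)]; print('pail',q.min(0),q.max(0))
    # things tall near rack
    m=(Z>195)&(abs(X-680)<120)&(abs(Y-60)<170); print('maxz',np.nanmax(Z[m]))
E
```

```text
top rail 577 [ -0.1 730.8] x at 58 724.630842487922 -78.64603031918207 211.8771116355054 [723.6  67.7 215.5]
top handle 150 [ -0.1 631.1] x at 58 624.887770359822 -13.322884964609155 129.2523428985954 [625.   56.8 179.9] 181.10357951325204
[630.2 -13.3 165.7] [629.5 -10.5 168.3] [629.7  -7.7 167. ] [629.9  -4.8 177.4] [629.6  -2.  178.3] [629.7   0.8 177.9] [629.2   3.6 179.5] [628.    6.3 184. ] [628.5   9.1 181.6] [628.3  11.9 182.2] [628.3  14.6 181.4] [628.2  17.4 181.8] [627.9  20.1 182.6] [630.4  23.  183.8] [631.2  25.8 180.1] [626.2  28.5 177. ] [630.1  31.3 183.7] [630.9  34.2 180.1] [630.9  36.9 180. ] [630.1  39.6 182.9] [627.1  42.2 182.9] [630.1  45.2 181.9] [630.7  48.1 179.3] [610.   50.5 169.7] [604.9  52.6 179.8] [643.9  54.5 171.9] [604.2  57.3 194.5] [604.6  60.9 179.7] [621.   67.  181.5] [623.7  69.8 181.9] [620.8  72.5 181.7] [621.1  75.4 180. ] [625.2  77.8 186.3] [623.2  80.8 182.4] [622.5  83.3 185. ] [623.4  86.4 181.1] [623.   89.1 182.2] [622.6  91.7 183.6] [622.4  94.4 184.1] [618.2  97.6 177.6] [618.4 100.5 176.5] [622.9 103.  181.2] [617.9 105.9 177.9] 
[... 1257 characters left out ...]
165.9] [648.7  57.2 167. ] [648.4  57.6 175.8] [645.6  58.1 166.6] [639.1  58.7 171.9] [655.5  59.2 168.2] [645.5  60.1 183. ] [639.4  60.5 174.6] [652.4  61.  176.1] [652.   61.7 189.2] [642.8  63.  185.1] [649.7  64.  178.2] [623.9  64.2 178.3] [637.   64.5 175.5] [643.5  65.  178.3] [654.5  69.9 171.1] [618.9  88.2 186.6] [627.1  95.8 177.4] [624.2  97.8 180.4] [619.2 105.1 178.6] [619.9 108.9 179.2] [617.8 114.8 178.2] [617.1 127.1 166. ] 
scale ((400.759765625, -292.47271728515625), (170.18234252929688, 208.3828887939453), 81.7823257446289) [ 417.5 -298. ] 44.294908542906796
sil [(0.58, np.int64(1089), [341.7, 192.1])]
pail [567.2 -16.   60. ] [687.6 119.7 113.7]
maxz 230.26418869314057
```

```bash
python3 - <<'E'
from h import *
im,d=snap('side','side2.png')
a=cv2.imread('pics/side2.png')[140:190,300:380]; cv2.imwrite('pics/side2c.png',cv2.resize(a,None,fx=10,fy=10,interpolation=cv2.INTER_CUBIC))
E
```

```text
(no output)
```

View pics/side2c.png

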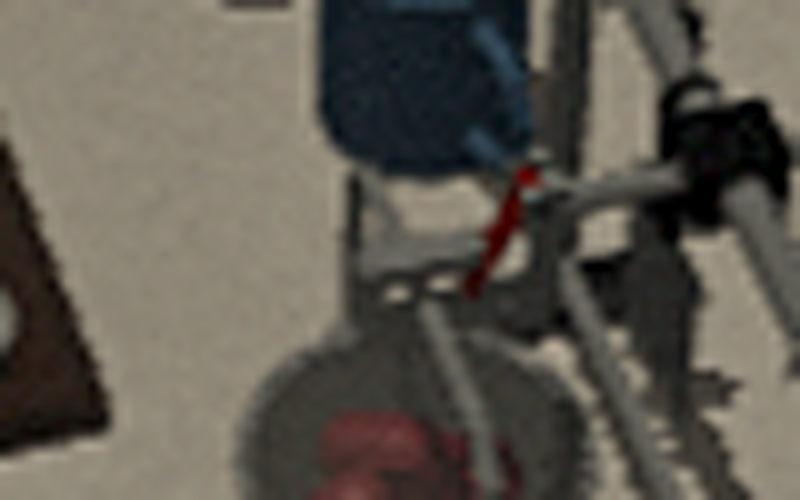

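```bash
python3 - <<'E'
from h import *
np.set_printoptions(precision=2,suppress=True)
for cam in ['top','side']:
    P=np.load(cam+'P.npy');X,Y,Z=P[...,0],P[...,1],P[...,2]
    m=(Z>207)&(Z<224)&(X>690)&(X<750)&(abs(Y-66)<130)&(abs(Y-66)>20)
    q=P[m].astype(np.float32); l=cv2.fitLine(q[:,:2],cv2.DIST_HUBER,0,.01,.01).ravel();l=l*np.sign(l[1])if 0 else l; s=l[0]/l[1]; print('rail yaw',-np.arctan(s),'x at 58',l[2]+s*(58-l[3]))
    m=(Z>172)&(Z<190)&(X>590)&(X<660)&(abs(Y-58)<60)&(abs(Y-58)>12)
    q=P[m].astype(np.float32); l=cv2.fitLine(q[:,:2],cv2.DIST_HUBER,0,.01,.01).ravel(); s=l[0]/l[1]; print('handle yaw',-np.arctan(s),'x at 58',l[2]+s*(58-l[3]), 'x at 25',l[2]+s*(25-l[3]),np.median(q[:,2]))
    im=cv2.cvtColor(cv2.imread('pics/%s1.png'%cam),cv2.COLOR_BGR2HSV)
    m=(Z>38)&(Z<52)&(abs(X-430)<130)&(abs(Y+285)<120)
    b=cv2.imread('pics/%s1.png'%cam).astype(int)
    v=b.sum(2)/3
    print(np.percentile(v[m],[5,25,50,75,95]))
    th,_=cv2.threshold(v[m].astype(np.uint8),0,255,cv2.THRESH_OTSU)
    mm=cv2.morphologyEx((m&(v<=th)).astype(np.uint8),cv2.MORPH_OPEN,np.ones((5,5)))
    n,L,st,_=cv2.connectedComponentsWithStats(mm); k=1+np.argmax(st[1:,4]); q=P[L==k].astype(np.float32)
    print('plate',th,cv2.minAreaRect(q[:,:2]),q.mean(0))
P=np.load('topP.npy');X,Y,Z=P[...,0],P[...,1],P[...,2]
for lo,hi in[(60,200)]:
  m=(Z>lo)&(Z<hi)&(X>640)&(X<700)&(Y>0)&(Y<50)
  print(P[m][::6])
E
```

```text
rail yaw 0.10861285 x at 58 724.06946
handle yaw 0.10913165 x at 58 625.298 x at 25 628.9137 181.92311
[82.   86.67 90.   93.33 97.  ]Traceback (most recent call last):
  File "<stdin>", line 17, in <module>
cv2.error: OpenCV(4.12.0) /io/opencv/modules/imgproc/src/convhull.cpp:143: error: (-215:Assertion failed) total >= 0 && (depth == CV_32F || depth == CV_32S) in function 'convexHull'
```

```bash
cat >> h.py <<'E'
from scipy.spatial.transform import Rotation as Ro
def move(target,yaw):
    s=env.state(); r=s['tcp_rot']; R=Ro.from_euler('xyz',r); 
    d=R.inv().apply(np.array(target)-s['eef_pos']); G=Ro.from_euler('xyz',[np.pi,0,yaw])
    print('t',round(s['t'],2),'shift',np.round(d,2),'rot',np.round(np.degrees((R.inv()*G).as_rotvec()),2),'pos',np.round(s['eef_pos'],1),np.round(r,3))
E
python3 - <<'E'
from h import *
move([629,28,290],0.109)
E
```

```text
t 2.75 shift [-362.36  572.25  -75.38] rot [-1.000e-02 -1.000e-02  6.165e+01] pos [235.2 579.1 214.7] [-3.142 -0.     1.185]
```

>>> {"fn": "arm_command", "kwargs": {
  "motion": [0.2,-30,50,-40,0,0,6,0.2,-62,100,-75,0,0,12,-0.16,-90,145,-75,0,0,18,-0.16,-120,190,-75,0,0,24,-0.16,-145,230,-75,0,0,30,-0.16,-172,272,-75,0,0,36,-0.16,-200,315,-75,0,0,42,-0.16,-225,355,-75,0,0,48,-0.16,-252,398,-75,0,0,54,-0.16,-278,440,-75,0,0,60,-0.16,-305,482,-75,0,0,61.65,-0.16,-330,521,-75,0,0,61.65,-0.16,-350,553,-75,0,0,61.65,-0.16,-362.4,572,-75,0,0,61.65,-0.16,-362.4,572,-75,0,0,61.65,-0.16,-362.4,572,-75,0,0,61.65,-0.16,-362.4,572,-75,0,0,61.65,-0.16,-362.4,572,-75,0,0,61.65]
}}

```text
t: 4.55
eef_pos: [628.2, 29.2, 290.0]
tcp_rot: [-3.141, -0.0, 0.11]
ft_force: [-0.2, -0.2, -0.2]
opening: 0.417
```

```bash
python3 - <<'E'
from h import *
np.set_printoptions(precision=1,suppress=True)
move([629,28,290],0.109)
s=env.state();print(s['ft_force'],s['opening'])
im,d=snap('wrist','w1.png')
c=env.calibration('wrist');T=np.array(c['cam_to_world'])
v,u=np.mgrid[:400,:640]
P=np.stack([(u-c['cx'])/c['fx']*d,(v-c['cy'])/c['fy']*d,d],-1)@T[:3,:3].T+T[:3,3];P[d==0]=np.nan
np.save('wP.npy',P)
X,Y,Z=P[...,0],P[...,1],P[...,2]
for n in ['handle','bowl_nominal','lip_nominal','keeper_nominal']:
    for r in env.spot_point('wrist',n)[:1]: print(n,r['confidence'],r['location'],ray_z('wrist',r['location'],180))
m=(Z>172)&(Z<190)&(X>590)&(X<660)&(abs(Y-58)<60)&(abs(Y-58)>10)
q=P[m].astype(np.float32)
if len(q)>5:
  l=cv2.fitLine(q[:,:2],cv2.DIST_HUBER,0,.01,.01).ravel(); s=l[0]/l[1]; print(len(q),'handle yaw',-np.arctan(s),'x at 58',l[2]+s*(58-l[3]), 'x at 28',l[2]+s*(28-l[3]),np.median(q[:,2]))
E
```

```text
t 4.55 shift [0.6 1.3 0. ] rot [-0.  -0.   0.1] pos [628.2  29.2 290. ] [-3.1 -0.   0.1]
[-0.2 -0.2 -0.2] 0.4170676320448894
handle 0.59 [322.1, 171.4] [630.2  58.1 180. ]
bowl_nominal 0.76 [323.8, 168.6] [631.5  60.8 180. ]
lip_nominal 0.68 [342.7, 168.9] [649.1  62.3 180. ]
keeper_nominal 0.91 [336.5, 167.9] [643.3  62.4 180. ]
987 handle yaw 0.109006725 x at 58 629.16425 x at 28 632.44745 183.40868
```

View pics/w1.png

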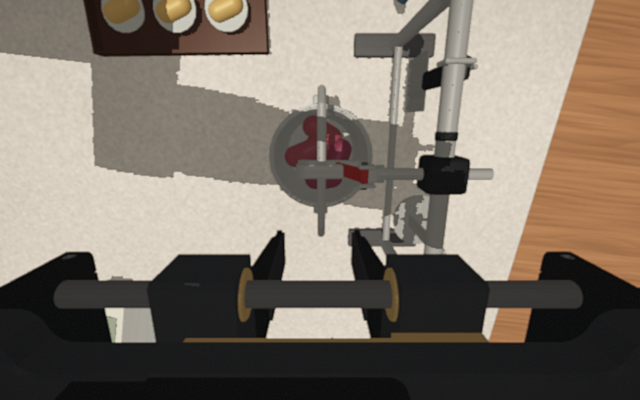

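```bash
python3 - <<'E'
from h import *
np.set_printoptions(precision=1,suppress=True)
P=np.load('wP.npy');X,Y,Z=P[...,0],P[...,1],P[...,2]
print(ray_z('wrist',(321,161),180),ray_z('wrist',(321,161),182))
q=P[(Z>190)&(Z<225)&(X>600)&(X<700)&(abs(Y-58)<25)]
c,s=np.cos(.109),np.sin(.109)
o=np.array([629,58.]); xr=(q[:,:2]-o)@[c,s]; yr=(q[:,:2]-o)@[-s,c]
for a in range(-40,80,10):
    k=(xr>=a)&(xr<a+10)
    if k.sum(): print(a,k.sum(),'y',np.percentile(yr[k],[5,50,95]),'z',np.percentile(q[k,2],[5,50,95]))
m=(Z>172)&(Z<190)&(X>590)&(X<660)&(abs(Y-58)<90);q=P[m];yr=(q[:,:2]-o)@[-s,c];print('handle y',yr.min(),yr.max())
E
python3 - <<'E'
import cv2
a=cv2.imread('pics/w1.png')[70:280,240:420]; cv2.imwrite('pics/w1c.png',cv2.resize(a,None,fx=2.8,fy=2.8,interpolation=cv2.INTER_CUBIC))
E
```

```text
[628.2  67.2 180. ] [628.2  67.5 182. ]
-30 32 y [-1.7  4.4  9.8] z [196.9 200.5 202.1]
-20 188 y [-1.5  4.5  9.8] z [197.5 202.9 204.1]
-10 179 y [-1.7  4.5  9.7] z [199.3 203.2 204.5]
0 164 y [-1.6  4.4  9.7] z [199.4 203.1 204.3]
10 160 y [-1.5  4.5  9.7] z [194.4 202.8 204.4]
20 224 y [-1.5  4.4  9.4] z [196.4 207.3 218.4]
30 258 y [-2.5  4.4 13.8] z [218.8 222.6 224.5]
40 199 y [-2.3  4.7 10.9] z [212.2 218.1 222.1]
50 143 y [-0.6  4.7  8.5] z [211.8 214.6 217. ]
60 146 y [-0.4  4.6  8.4] z [211.7 214.5 215.8]
70 29 y [-0.2  5.   8.5] z [212.  214.4 215.8]
handle y -66.45973770149935 73.86682232512264
```

View pics/w1c.png

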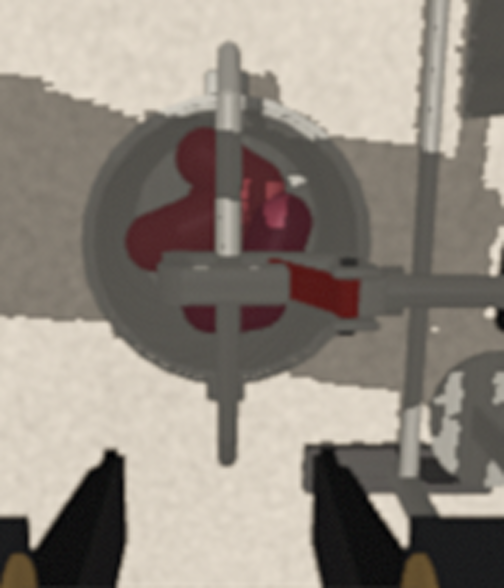

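```bash
python3 - <<'E'
from h import *
move([631,28,162],0.109)
E
```

```text
t 4.8 shift [  2.29   0.91 127.89] rot [-0.   -0.02  0.05] pos [628.6  28.6 289.9] [-3.142 -0.     0.11 ]
```

>>> {"fn": "arm_command", "kwargs": {
  "motion": [-0.16,2.3,0.9,10,0,0,0,-0.16,2.3,0.9,25,0,0,0,-0.16,2.3,0.9,40,0,0,0,-0.16,2.3,0.9,55,0,0,0,-0.16,2.3,0.9,70,0,0,0,-0.16,2.3,0.9,80,0,0,0,-0.16,2.3,0.9,90,0,0,0,-0.16,2.3,0.9,100,0,0,0,-0.16,2.3,0.9,108,0,0,0,-0.16,2.3,0.9,116,0,0,0,-0.16,2.3,0.9,122,0,0,0,-0.16,2.3,0.9,126,0,0,0,-0.16,2.3,0.9,128,0,0,0,-0.16,2.3,0.9,128,0,0,0,-0.16,2.3,0.9,128,0,0,0]
}}

```text
t: 6.3
eef_pos: [631.3, 27.4, 161.9]
tcp_rot: [-3.142, -0.0, 0.109]
ft_force: [0.4, 0.0, -0.6]
opening: 0.422
```

```bash
python3 - <<'E'
from h import *
s=env.state();print(s['t'],s['eef_pos'],s['ft_force'],s['moment'],s['opening'])
for cam,(a,b,c,d) in dict(top=(110,230,230,370),side=(120,220,280,420)).items():
    snap(cam,cam+'3.png'); k=cv2.imread('pics/%s3.png'%cam)[a:b,c:d]; cv2.imwrite('pics/%s3c.png'%cam,cv2.resize(k,None,fx=5,fy=5,interpolation=cv2.INTER_CUBIC))
snap('wrist','w3.png')
E
```

```text
6.3 [631.28469624  27.44772336 161.89264627] [ 0.40658097  0.01385824 -0.61281578] [-0.04604259  0.06554677 -0.00968698] 0.4223985959584457
```

View pics/side3c.png

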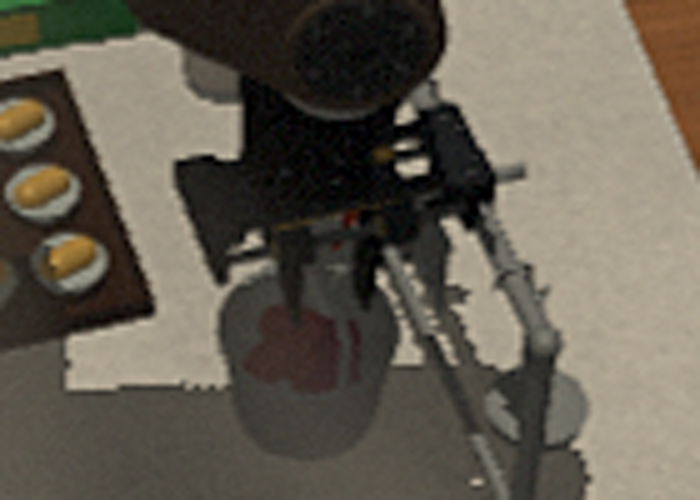

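View pics/w3.png

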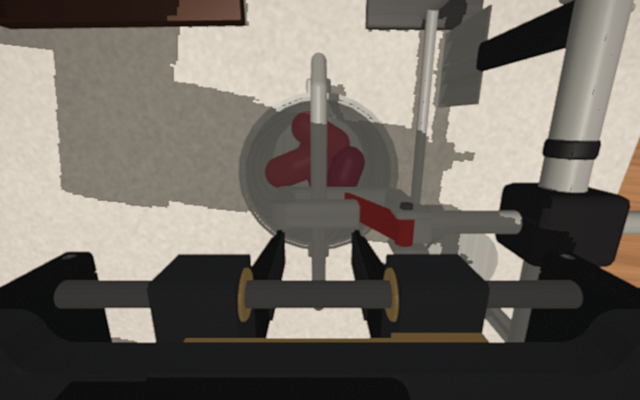

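>>> {"fn": "arm_command", "kwargs": {
  "motion": [-1,0,0,0,0,0,0,-1,0,0,0,0,0,0,-1,0,0,0,0,0,0,-1,0,0,0,0,0,0,-1,0,0,0,0,0,0,-1,0,0,0,0,0,0,-1,0,0,0,0,0,0,-1,0,0,0,0,0,0]
}}

```text
t: 7.25
eef_pos: [631.2, 27.5, 161.7]
tcp_rot: [-3.142, -0.0, 0.109]
ft_force: [1.2, 0.5, 0.2]
opening: 0.072
```

```bash
python3 - <<'E'
from h import *
s=env.state();print(s['t'],s['eef_pos'],s['ft_force'],s['moment'],s['opening'])
E
```

```text
7.25 [631.22247204  27.46425027 161.65914683] [1.18763754 0.51162288 0.24331922] [-0.07019175 -0.03856063 -0.02226147] 0.0724225220828297
```

>>> {"fn": "arm_command", "kwargs": {
  "motion": [-1,0,0,-1,0,0,0,-1,0,0,-2,0,0,0,-1,0,0,-3,0,0,0,-1,0,0,-4,0,0,0,-1,0,0,-4.5,0,0,0,-1,0,0,-4.5,0,0,0,-1,0,0,-4.5,0,0,0]
}}

```text
t: 7.95
eef_pos: [631.1, 27.4, 166.1]
tcp_rot: [-3.142, -0.0, 0.109]
ft_force: [-1.1, 0.3, -3.6]
opening: 0.076
```

```bash
python3 - <<'E'
from h import *
s=env.state();print(s['t'],s['eef_pos'],s['ft_force'],s['moment'],s['opening'])
snap('wrist','w4.png')
E
```

```text
7.95 [631.1224022   27.43889287 166.10897968] [-1.10282066  0.27452957 -3.57549471] [-0.16906351  0.05130413  0.01649419] 0.07613736075126044
```

View pics/w4.png

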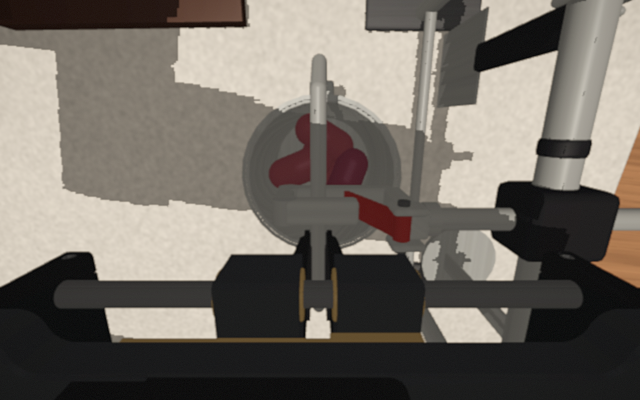

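>>> {"fn": "arm_command", "kwargs": {
  "motion": [-1,1,0,0,0,0,0,-1,2,0,0,0,0,0,-1,3,0,0,0,0,0,-1,4,0,0,0,0,0,-1,5,0,0,0,0,0,-1,6,0,0,0,0,0,-1,6,0,0,0,0,0,-1,6,0,0,0,0,0]
}}

```text
t: 8.8
eef_pos: [637.1, 28.1, 166.1]
tcp_rot: [-3.142, 0.0, 0.109]
ft_force: [-0.1, -0.6, -3.7]
opening: 0.074
```

```bash
cat > rd.py <<'E'
from h import *
F=[];M=[]
for i in range(4):
    s=env.state();F.append(s['ft_force']);M.append(s['moment'])
    if i<3: env.read_camera('wrist')
c,sn=np.cos(.109),np.sin(.109);f=np.mean(F,0)
print(round(s['t'],2),np.round(s['eef_pos'],2),'xr',round((s['eef_pos'][:2]-[631.1,27.4])@[c,sn],2),'F',np.round(f,2),'push',round(-(f[0]*c+f[1]*sn),2),np.round([-(a[0]*c+a[1]*sn) for a in F],2),'M',np.round(np.mean(M,0),2),round(s['opening'],3),np.round(s['tcp_rot'],3))
E
python3 rd.py
```

```text
8.95 [637.06  28.1  166.15] xr 6.01 F [ 0.1  -0.29 -3.27] push -0.07 [ 0.19  0.17 -0.16 -0.48] M [-0.15  0.04  0.  ] 0.072 [-3.142 -0.     0.109]
```

>>> {"fn": "arm_command", "kwargs": {
  "motion": [-1,1,0,0,0,0,0,-1,2,0,0,0,0,0,-1,3,0,0,0,0,0,-1,4,0,0,0,0,0,-1,5,0,0,0,0,0,-1,5,0,0,0,0,0,-1,5,0,0,0,0,0]
}}

```text
t: 9.65
eef_pos: [641.9, 28.6, 166.1]
tcp_rot: [-3.141, 0.0, 0.109]
ft_force: [-1.7, -0.8, -3.2]
opening: 0.075
```

```bash
python3 rd.py
```

```text
9.8 [641.95  28.66 166.09] xr 10.93 F [-1.65 -0.77 -2.78] push 1.73 [1.76 2.48 0.9  1.76] M [-0.21  0.32  0.06] 0.075 [-3.141  0.     0.109]
```

>>> {"fn": "arm_command", "kwargs": {
  "motion": [-1,1,0,0,0,0,0,-1,2,0,0,0,0,0,-1,3,0,0,0,0,0,-1,4,0,0,0,0,0,-1,4,0,0,0,0,0,-1,4,0,0,0,0,0]
}}

```text
t: 10.4
eef_pos: [646.0, 29.1, 166.0]
tcp_rot: [-3.141, 0.0, 0.109]
ft_force: [-2.8, -0.8, -3.5]
opening: 0.071
```

```bash
python3 rd.py
```

```text
10.55 [645.96  29.07 166.09] xr 14.95 F [-3.29 -0.48 -3.4 ] push 3.33 [2.91 3.71 2.91 3.77] M [-0.23  0.58  0.12] 0.071 [-3.141  0.     0.109]
```

>>> {"fn": "arm_command", "kwargs": {
  "motion": [-1,1,0,0,0,0,0,-1,2,0,0,0,0,0,-1,3,0,0,0,0,0,-1,4,0,0,0,0,0,-1,4,0,0,0,0,0,-1,4,0,0,0,0,0]
}}

```text
t: 11.15
eef_pos: [649.9, 29.5, 166.0]
tcp_rot: [-3.141, 0.0, 0.109]
ft_force: [-4.4, -0.6, -4.5]
opening: 0.075
```

```bash
python3 rd.py
```

```text
11.3 [649.92  29.5  166.1 ] xr 18.93 F [-4.52 -0.68 -4.15] push 4.57 [4.44 5.2  3.89 4.76] M [-0.32  0.87  0.2 ] 0.073 [-3.142  0.     0.109]
```

>>> {"fn": "arm_command", "kwargs": {
  "motion": [-1,1,0,0,0,0,0,-1,2,0,0,0,0,0,-1,2,0,0,0,0,0,-1,2,0,0,0,0,0]
}}

```text
t: 11.7
eef_pos: [651.8, 29.7, 166.0]
tcp_rot: [-3.141, 0.0, 0.109]
ft_force: [-6.6, -1.3, -3.7]
opening: 0.072
```

```bash
python3 rd.py
```

```text
11.85 [651.81  29.69 166.05] xr 20.84 F [-5.7  -0.78 -4.07] push 5.75 [6.68 5.36 5.48 5.48] M [-0.34  0.98  0.18] 0.071 [-3.141  0.     0.109]
```

>>> {"fn": "arm_command", "kwargs": {
  "motion": [-1,1,0,0,0,0,0,-1,2,0,0,0,0,0,-1,2,0,0,0,0,0]
}}

```text
t: 12.15
eef_pos: [653.7, 29.9, 165.9]
tcp_rot: [-3.142, 0.001, 0.109]
ft_force: [-6.8, -1.9, -3.9]
opening: 0.075
```

```bash
python3 rd.py
```

```text
12.3 [653.61  29.87 165.91] xr 22.64 F [-6.56 -1.34 -4.22] push 6.66 [6.95 6.23 7.35 6.13] M [-0.4   1.11  0.2 ] 0.072 [-3.142e+00  1.000e-03  1.090e-01]
```

>>> {"fn": "arm_command", "kwargs": {
  "motion": [-1,0.5,0,0,0,0,0,-1,1,0,0,0,0,0,-1,1,0,0,0,0,0]
}}

```text
t: 12.6
eef_pos: [654.5, 30.0, 165.8]
tcp_rot: [-3.142, 0.001, 0.109]
ft_force: [-6.1, -0.5, -5.3]
opening: 0.076
```

```bash
python3 rd.py
```

```text
12.75 [654.5   29.96 165.8 ] xr 23.54 F [-6.07 -1.24 -5.15] push 6.17 [6.12 5.32 7.1  6.12] M [-0.44  1.17  0.22] 0.079 [-3.142e+00  1.000e-03  1.090e-01]
```

>>> {"fn": "arm_command", "kwargs": {
  "motion": [-1,0.5,0,0,0,0,0,-1,1,0,0,0,0,0,-1,1,0,0,0,0,0]
}}

```text
t: 13.05
eef_pos: [655.4, 30.0, 165.7]
tcp_rot: [-3.142, 0.002, 0.109]
ft_force: [-5.9, -1.1, -4.8]
opening: 0.077
```

```bash
python3 rd.py; python3 - <<'E'
import cv2
from h import *
snap('wrist','w5.png');snap('top','top5.png')
E
```

```text
13.2 [655.37  30.03 165.69] xr 24.41 F [-6.97 -1.63 -5.27] push 7.11 [5.94 6.62 8.09 7.79] M [-0.46  1.21  0.2 ] 0.076 [-3.141e+00  2.000e-03  1.090e-01]
```

View pics/w5.png

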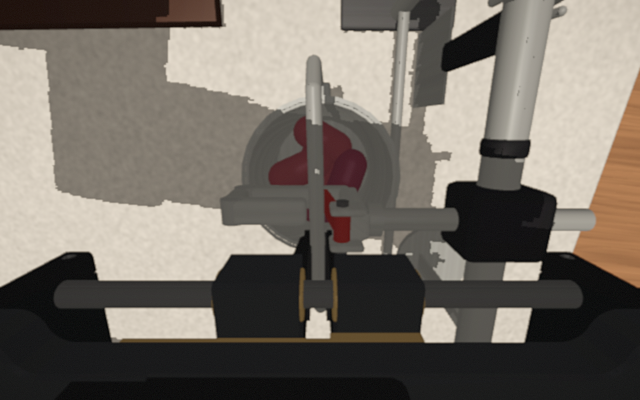

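>>> {"fn": "arm_command", "kwargs": {
  "motion": [-1,0.5,0,0,0,0,0,-1,0.7,0,0,0,0,0,-1,0.7,0,0,0,0,0]
}}

```text
t: 13.6
eef_pos: [656.0, 30.1, 165.7]
tcp_rot: [-3.142, 0.002, 0.109]
ft_force: [-6.7, -1.8, -5.6]
opening: 0.075
```

```bash
python3 rd.py
```

```text
13.75 [655.98  30.1  165.69] xr 25.03 F [-7.34 -1.75 -4.63] push 7.49 [6.89 8.22 7.95 6.89] M [-0.52  1.31  0.24] 0.072 [-3.142e+00  2.000e-03  1.090e-01]
```

View pics/top5.png

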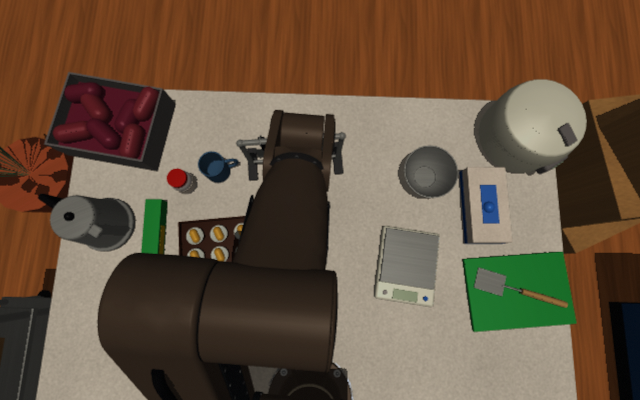

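>>> {"fn": "arm_command", "kwargs": {
  "motion": [-1,0.3,0,0,0,0,0,-1,0.6,0,0,0,0,0,-1,0.6,0,0,0,0,0]
}}

```text
t: 14.05
eef_pos: [656.3, 30.2, 165.7]
tcp_rot: [-3.141, 0.003, 0.109]
ft_force: [-8.7, -1.0, -3.2]
opening: 0.078
```

```bash
python3 rd.py
```

```text
14.2 [656.28  30.14 165.69] xr 25.33 F [-8.92 -1.61 -4.48] push 9.05 [8.79 9.94 7.67 9.79] M [-0.52  1.55  0.29] 0.072 [-3.142e+00  3.000e-03  1.090e-01]
```

>>> {"fn": "arm_command", "kwargs": {
  "motion": [-1,0,0,-0.7,0,0,0,-1,0,0,-1.5,0,0,0,-1,0,0,-2.2,0,0,0,-1,0,0,-3,0,0,0,-1,0,0,-3,0,0,0]
}}

```text
t: 14.7
eef_pos: [656.5, 30.2, 168.8]
tcp_rot: [-3.141, 0.002, 0.109]
ft_force: [-8.0, -1.2, -4.8]
opening: 0.077
```

```bash
python3 rd.py
```

```text
14.85 [656.47  30.24 168.72] xr 25.53 F [-7.91 -1.44 -4.45] push 8.02 [8.06 7.63 8.59 7.81] M [-0.42  1.39  0.25] 0.075 [-3.141e+00  2.000e-03  1.090e-01]
```

>>> {"fn": "arm_command", "kwargs": {
  "motion": [-1,0,0,-0.7,0,0,0,-1,0,0,-1.5,0,0,0,-1,0,0,-2.2,0,0,0,-1,0,0,-3,0,0,0,-1,0,0,-3,0,0,0]
}}

```text
t: 15.35
eef_pos: [656.4, 30.2, 171.7]
tcp_rot: [-3.141, 0.002, 0.109]
ft_force: [-9.2, -1.1, -5.3]
opening: 0.072
```

```bash
python3 rd.py
```

```text
15.5 [656.44  30.23 171.69] xr 25.5 F [-8.24 -0.92 -5.09] push 8.29 [9.25 7.54 8.18 8.2 ] M [-0.43  1.41  0.24] 0.078 [-3.141e+00  2.000e-03  1.090e-01]
```

>>> {"fn": "arm_command", "kwargs": {
  "motion": [-1,0,0,-0.8,0,0,0,-1,0,0,-1.6,0,0,0,-1,0,0,-2.4,0,0,0,-1,0,0,-3.2,0,0,0,-1,0,0,-4,0,0,0]
}}

```text
t: 16.0
eef_pos: [656.3, 30.2, 175.6]
tcp_rot: [-3.141, 0.003, 0.109]
ft_force: [-8.5, -1.5, -6.5]
opening: 0.074
```

```bash
python3 rd.py
```

```text
16.15 [656.33  30.25 175.66] xr 25.39 F [-8.74 -1.66 -5.31] push 8.87 [8.57 8.77 8.84 9.29] M [-0.46  1.54  0.28] 0.074 [-3.141e+00  3.000e-03  1.090e-01]
```

>>> {"fn": "arm_command", "kwargs": {
  "motion": [-1,0,0,-1,0,0,0,-1,0,0,-2,0,0,0,-1,0,0,-3,0,0,0,-1,0,0,-4,0,0,0,-1,0,0,-5,0,0,0]
}}

```text
t: 16.65
eef_pos: [656.2, 30.2, 180.5]
tcp_rot: [-3.141, 0.003, 0.109]
ft_force: [-9.6, -2.1, -5.5]
opening: 0.077
```

```bash
python3 rd.py
```

```text
16.8 [656.23  30.22 180.69] xr 25.29 F [-9.2  -2.03 -4.86] push 9.37 [9.74 9.52 8.71 9.51] M [-0.44  1.64  0.32] 0.075 [-3.141e+00  3.000e-03  1.090e-01]
```

>>> {"fn": "arm_command", "kwargs": {
  "motion": [-1,-0.3,0,-1,0,0,0,-1,-0.3,0,-2,0,0,0,-1,-0.3,0,-3,0,0,0,-1,-0.3,0,-4,0,0,0,-1,-0.3,0,-5,0,0,0]
}}

```text
t: 17.3
eef_pos: [655.9, 30.2, 185.6]
tcp_rot: [-3.141, 0.003, 0.109]
ft_force: [-8.7, -1.2, -4.6]
opening: 0.074
```

```bash
python3 rd.py
```

```text
17.45 [655.96  30.19 185.79] xr 25.01 F [-8.96 -1.52 -4.37] push 9.07 [8.82 9.44 9.25 8.76] M [-0.41  1.65  0.27] 0.08 [-3.141e+00  3.000e-03  1.090e-01]
```

>>> {"fn": "arm_command", "kwargs": {
  "motion": [-1,-0.2,0,-1,0,0,0,-1,-0.2,0,-2,0,0,0,-1,-0.2,0,-3,0,0,0,-1,-0.2,0,-4,0,0,0,-1,-0.3,0,-5,0,0,0]
}}

```text
t: 17.95
eef_pos: [655.9, 30.2, 190.9]
tcp_rot: [-3.141, 0.002, 0.109]
ft_force: [-8.3, -1.4, -3.6]
opening: 0.077
```

```bash
python3 rd.py
```

```text
18.1 [655.95  30.18 191.  ] xr 25.01 F [-8.33 -1.   -3.36] push 8.39 [8.35 8.63 8.38 8.2 ] M [-0.37  1.46  0.26] 0.077 [-3.141e+00  2.000e-03  1.090e-01]
```

>>> {"fn": "arm_command", "kwargs": {
  "motion": [-1,-0.5,0,-1.5,0,0,0,-1,-1,0,-3,0,0,0,-1,-1.5,0,-4.5,0,0,0,-1,-2,0,-6,0,0,0,-1,-2.5,0,-7.5,0,0,0,-1,-3,0,-9,0,0,0,-1,-3,0,-9,0,0,0]
}}

```text
t: 18.8
eef_pos: [653.9, 29.9, 200.5]
tcp_rot: [3.142, -0.001, 0.109]
ft_force: [0.8, -0.1, -2.8]
opening: 0.075
```

```bash
python3 rd.py; python3 - <<'E'
from h import *
snap('wrist','w6.png');snap('side','s6.png')
k=cv2.imread('pics/s6.png')[100:230,270:430]; cv2.imwrite('pics/s6c.png',cv2.resize(k,None,fx=4.5,fy=4.5,interpolation=cv2.INTER_CUBIC))
E
```

```text
18.95 [653.74  29.91 200.1 ] xr 22.78 F [ 0.33 -0.17 -3.01] push -0.3 [-0.77  0.63 -0.82 -0.25] M [-0.17  0.04  0.  ] 0.073 [-3.141 -0.     0.109]
```

View pics/w6.png

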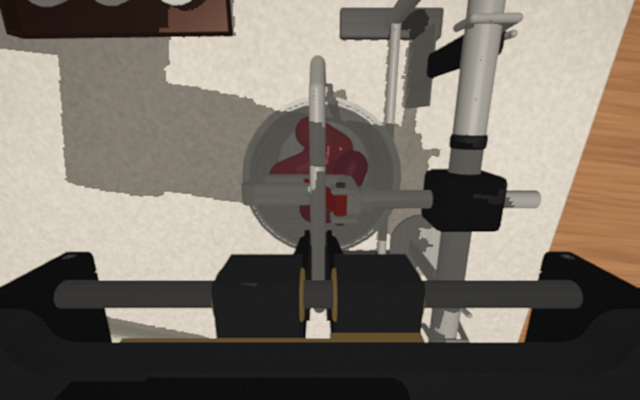

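View pics/s6c.png

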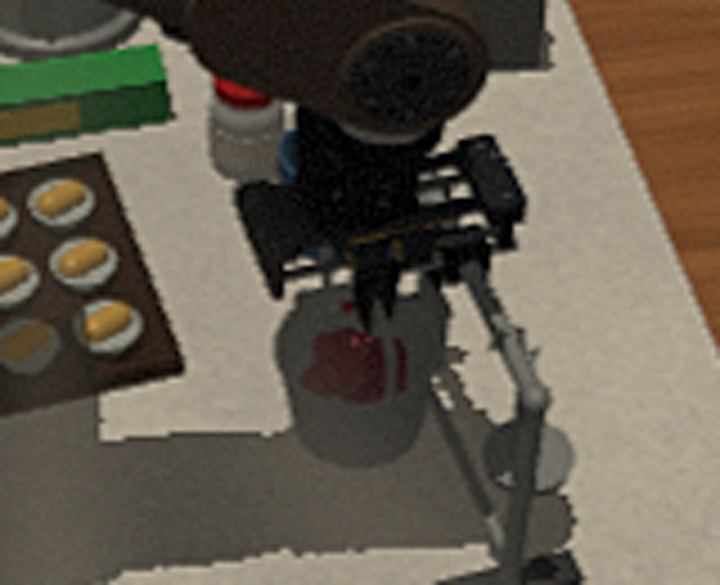

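>>> {"fn": "arm_command", "kwargs": {
  "motion": [-1,-2,0,0,0,0,0,-1,-4,0,0,0,0,0,-1,-7,0,0,0,0,0,-1,-10,0,0,0,0,0,-1,-14,0,0,0,0,0,-1,-18,0,0,0,0,0,-1,-22,0,0,0,0,0]
}}

```text
t: 19.75
eef_pos: [631.4, 27.5, 200.2]
tcp_rot: [-3.142, -0.0, 0.109]
ft_force: [0.4, -0.7, -3.0]
opening: 0.075
```

```bash
python3 rd.py
```

```text
19.9 [631.69  27.48 200.31] xr 0.59 F [ 0.31 -0.43 -2.74] push -0.26 [-0.32 -0.8   0.28 -0.21] M [-0.15  0.06  0.01] 0.076 [-3.142 -0.     0.109]
```

No contact; draw forward the rest.

>>> {"fn": "arm_command", "kwargs": {
  "motion": [-1,-4,0,0,0,0,0,-1,-10,0,0,0,0,0,-1,-18,0,0,0,0,0,-1,-27,0,0,0,0,0,-1,-37,0,0,0,0,0,-1,-48,0,0,0,0,0,-1,-60,0,0,0,0,0,-1,-72,0,0,0,0,0,-1,-84,0,0,0,0,0,-1,-96,0,0,0,0,0,-1,-108,0,0,0,0,0,-1,-118,0,0,0,0,0,-1,-127,0,0,0,0,0,-1,-135,0,0,0,0,0,-1,-141,0,0,0,0,0,-1,-145,0,0,0,0,0,-1,-147,0,0,0,0,0,-1,-147,0,0,0,0,0,-1,-147,0,0,0,0,0]
}}

```text
t: 21.8
eef_pos: [486.0, 11.5, 200.1]
tcp_rot: [-3.142, -0.0, 0.109]
ft_force: [0.2, -1.1, -2.6]
opening: 0.076
```

```bash
python3 rd.py; python3 - <<'E'
from h import *
np.set_printoptions(precision=2,suppress=True)
snap('wrist','w7.png')
for cam in ['top','side']:
    im,d=snap(cam,cam+'7.png')
    c=env.calibration(cam); T=np.array(c['cam_to_world'])
    v,u=np.mgrid[:400,:640]
    P=np.stack([(u-c['cx'])/c['fx']*d,(v-c['cy'])/c['fy']*d,d],-1)@T[:3,:3].T+T[:3,3];P[d==0]=np.nan
    for n,z in [('scale_top',45),('scale',0)]:
        for r in env.spot_point(cam,n)[:1]: print(cam,n,r['confidence'],r['location'],ray_z(cam,r['location'],z))
    for r in env.silhouettes(cam,'scale_top')[:1]+env.silhouettes(cam,'scale')[:1]:
        q=P[r['region']]; q=q[np.isfinite(q[:,2])&(q[:,2]>37)&(q[:,2]<52)].astype(np.float32); print(cam,r['confidence'],len(q),cv2.minAreaRect(q[:,:2]))
    a,b=(215,315) if cam=='top' else (260,350); e,f=(360,450) if cam=='top' else (235,345)
    k=cv2.imread('pics/%s7.png'%cam)[a:b,e:f]; cv2.imwrite('pics/%s7c.png'%cam,cv2.resize(k,None,fx=6,fy=6,interpolation=cv2.INTER_CUBIC))
    for r in env.spot_point(cam,'pail')[:1]+env.spot_point(cam,'handle')[:1]: print(r['location'],ray_z(cam,r['location'],63))
E
```

```text
21.95 [485.89  11.51 200.07] xr -146.08 F [ 0.25 -0.02 -2.86] push -0.24 [-0.11 -0.71  0.3  -0.45] M [-0.18  0.04  0.03] 0.079 [-3.142 -0.     0.109]
top scale_top 0.68 [407.8, 258.0] [ 417.59 -288.63   45.  ]
top scale 0.67 [405.9, 254.9] [ 428.42 -294.32    0.  ]Traceback (most recent call last):
  File "<stdin>", line 12, in <module>
cv2.error: OpenCV(4.12.0) /io/opencv/modules/imgproc/src/convhull.cpp:143: error: (-215:Assertion failed) total >= 0 && (depth == CV_32F || depth == CV_32S) in function 'convexHull'
```

View pics/w7.png

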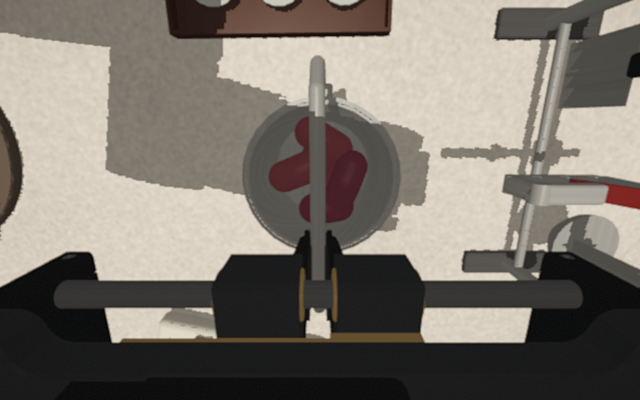

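```bash
python3 - <<'E'
import cv2
for cam,(a,b,e,f) in dict(top=(215,315,360,450),side=(265,345,235,345)).items():
    k=cv2.imread('pics/%s0.png'%cam)[a:b,e:f]; cv2.imwrite('pics/%s7c.png'%cam,cv2.convertScaleAbs(cv2.resize(k,None,fx=6,fy=6,interpolation=cv2.INTER_CUBIC),alpha=1.6))
E
```

```text
(no output)
```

View pics/top7c.png

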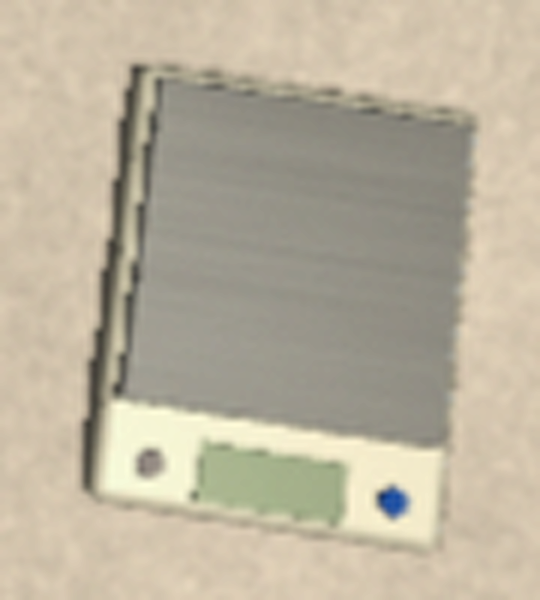

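View pics/side7c.png

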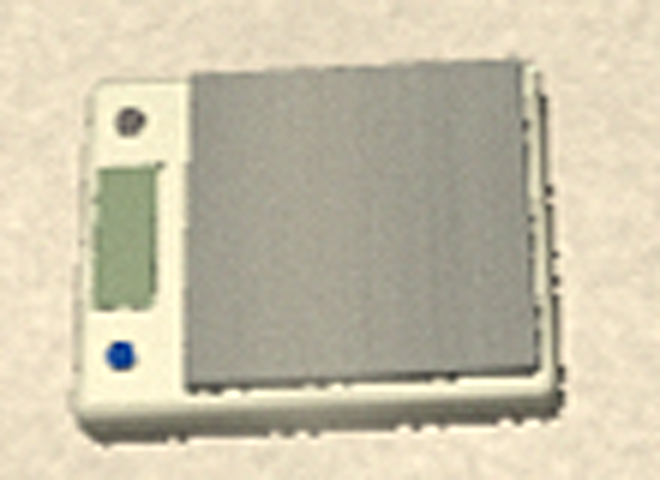

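```bash
python3 - <<'E'
from h import *
np.set_printoptions(precision=1,suppress=True)
print(env.state()['t'])
C=dict(top=([(157,78),(472,120),(445,445),(122,398)],(360,215)),side=([(192,72),(520,62),(537,372),(187,388)],(235,265)))
for cam,(q,o) in C.items():
    W=np.array([ray_z(cam,(u/6+o[0]-.5+1/12,v/6+o[1]-.5+1/12),45) for u,v in q]); print(cam,W[:,:2].tolist(),W.mean(0))
    print([np.linalg.norm(W[i]-W[(i+1)%4]) for i in range(4)])
# bag pail centre now, wrist
im,d=env.read_camera('wrist');c=env.calibration('wrist');T=np.array(c['cam_to_world'])
v,u=np.mgrid[:400,:640]
P=np.stack([(u-c['cx'])/c['fx']*d,(v-c['cy'])/c['fy']*d,d],-1)@T[:3,:3].T+T[:3,3];P[d==0]=np.nan
for n in ['pail','handle']:
  for r in env.silhouettes('wrist',n)[:1]:
    q=P[r['region']];print(n,r['confidence'],q.min(0),q.max(0),np.median(q,0))
    if n=='pail':
        k=q[(q[:,2]>135)&(q[:,2]<152)]; print('rim',len(k),cv2.minEnclosingCircle(k[:,:2].astype(np.float32)))
    m=(P[...,2]>205)&(P[...,2]<226)&r['region'];q=P[m];print('bar',q[np.argmin(q[:,1])],q[np.argmax(q[:,1])])
  for r in env.spot_point('wrist',n)[:1]: print(n,r['confidence'],r['location'],ray_z('wrist',r['location'],63 if n=='pail' else 218))
E
```

```text
22.25
top [[508.6414889439833, -221.8809677857933], [491.51883256283674, -384.2882098585], [328.369713468574, -365.28367024770125], [347.2341635248208, -203.18703636003667]] [ 418.9 -293.7   45. ]
[np.float64(163.30737166218057), np.float64(164.25226813366186), np.float64(163.19064370740193), np.float64(162.48626948489618)]
side [[350.8195553661758, -201.72332718466942], [510.98565424238484, -225.5550362335597], [489.80586947198196, -388.15773583348346], [331.05293036384455, -366.7368058751748]] [ 420.7 -295.5   45. ]
[np.float64(161.9293969154907), np.float64(163.97628243164814), np.float64(160.19161000424072), np.float64(166.1931635583265)]
pail 0.83 [nan nan nan] [nan nan nan] [nan nan nan]
rim 4260 ((484.4959716796875, 48.13227081298828), 64.91217041015625)
bar [492.7 -24.5 210.2] [474.  116.4 205.6]
handle 0.7 [nan nan nan] [nan nan nan] [nan nan nan]
bar [489.9 -26.9 208.3] [474.  116.4 205.6]
handle 0.62 [315.4, 203.0] [481.8  45.3 218. ]
```

>>> {"fn": "arm_command", "kwargs": {
  "motion": [-1,-1,3.3,-3,0,0,0,-1,-3,10,-8,0,0,0,-1,-6,20,-13,0,0,0,-1,-10,33,-18,0,0,0,-1,-15,50,-22,0,0,0,-1,-21,69,-25,0,0,0,-1,-27,89,-25,0,0,0,-1,-33,109,-25,0,0,0,-1,-39,129,-25,0,0,0,-1,-45,149,-25,0,0,0,-1,-51,169,-25,0,0,0,-1,-57,189,-25,0,0,0,-1,-63,209,-25,0,0,0,-1,-69,229,-25,0,0,0,-1,-75,249,-25,0,0,0,-1,-81,268,-25,0,0,0,-1,-86,285,-25,0,0,0,-1,-91,300,-25,0,0,0,-1,-94,311,-25,0,0,0,-1,-96,318,-25,0,0,0]
}}

```text
t: 24.5
eef_pos: [424.5, -316.1, 225.2]
tcp_rot: [3.142, -0.0, 0.108]
ft_force: [0.1, 0.2, -2.1]
opening: 0.078
```

>>> {"fn": "arm_command", "kwargs": {
  "motion": [-1,-1.5,5,0,0,0,0,-1,-2.3,9,0,0,0,0,-1,-2.8,12,0,0,0,0,-1,-2.8,12.5,0,0,0,0,-1,-2.8,12.5,0,0,0,0]
}}

```text
t: 25.0
eef_pos: [423.5, -327.6, 225.1]
tcp_rot: [-3.141, -0.0, 0.109]
ft_force: [0.1, 0.4, -1.9]
opening: 0.076
```

```bash
python3 rd.py; python3 - <<'E'
from h import *
np.set_printoptions(precision=1,suppress=True)
snap('wrist','w8.png')
for cam in ['side']:
    im,d=snap(cam,cam+'8.png')
    k=cv2.imread('pics/side8.png')[200:360,210:370]; cv2.imwrite('pics/side8c.png',cv2.resize(k,None,fx=3.7,fy=3.7,interpolation=cv2.INTER_CUBIC))
E
```

```text
25.15 [ 423.52 -327.53  225.13] xr -244.95 F [-0.01  0.39 -2.87] push -0.03 [-0.1  -0.52  0.32  0.17] M [-0.14  0.03 -0.  ] 0.075 [-3.141 -0.     0.109]
```

View pics/side8c.png

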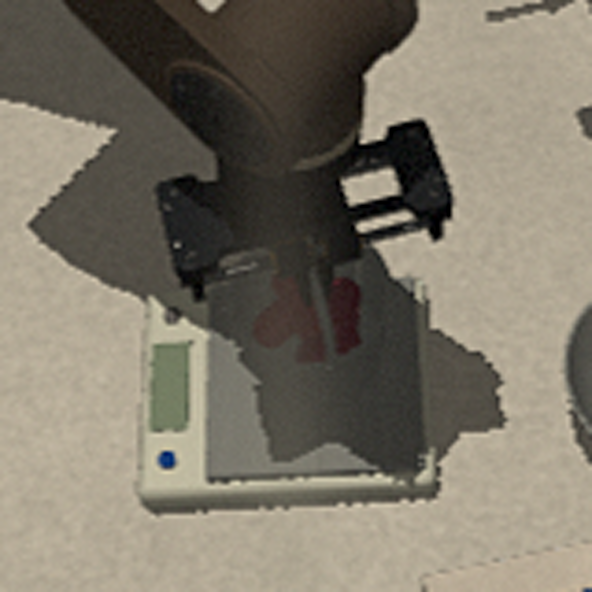

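View pics/w8.png

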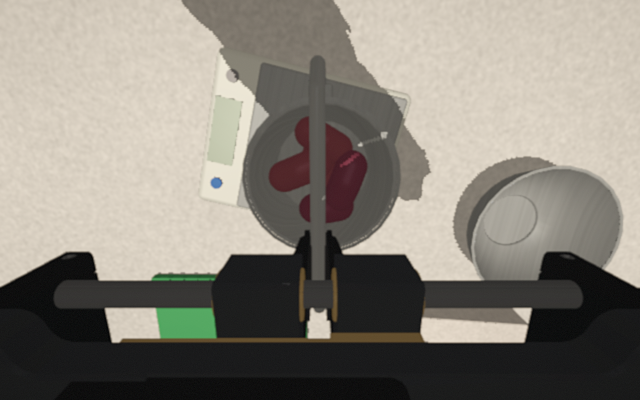

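```bash
python3 - <<'E'
from h import *
np.set_printoptions(precision=1,suppress=True)
for p in [(260,63),(408,96)]: print(ray_z('wrist',p,45))
for p in [(347.2,-203.2,45),(508.6,-222,45),(420,-294.5,45)]: print(proj('wrist',p))
for n in ['pail','handle']:
  for r in env.spot_point('wrist',n)[:1]: print(n,r['confidence'],r['location'],ray_z('wrist',r['location'],88 if n=='pail' else 243))
E
```

```text
[ 348.8 -202.1   45. ]
[ 511.3 -217.7   45. ]
[258.4  63.9]
[404.8  99.8]
[317.2 157. ]
pail 0.66 [315.5, 203.6] [ 423. -338.   88.]
handle 0.9 [314.3, 203.8] [ 419.1 -294.4  243. ]
```

>>> {"fn": "arm_command", "kwargs": {
  "motion": [-1,0,0,3,0,0,0,-1,0,0,8,0,0,0,-1,0,0,13,0,0,0,-1,0,0,18,0,0,0,-1,0,0,23,0,0,0,-1,0,0,28,0,0,0,-1,0,0,32,0,0,0,-1,0,0,35,0,0,0,-1,0,0,37,0,0,0,-1,0,0,38,0,0,0,-1,0,0,38,0,0,0]
}}

```text
t: 26.45
eef_pos: [423.5, -327.8, 187.1]
tcp_rot: [-3.142, -0.0, 0.109]
ft_force: [-0.5, -0.8, -3.1]
opening: 0.077
```

```bash
python3 rd.py
```

```text
26.6 [ 423.51 -327.81  187.25] xr -245.0 F [-0.36 -0.28 -3.14] push 0.39 [ 0.59  0.35  0.84 -0.24] M [-0.18  0.05  0.01] 0.077 [ 3.141 -0.     0.109]
```

>>> {"fn": "arm_command", "kwargs": {
  "motion": [-1,0,0,0.7,0,0,0,-1,0,0,1.4,0,0,0,-1,0,0,2.1,0,0,0,-1,0,0,3,0,0,0,-1,0,0,3,0,0,0]
}}

```text
t: 27.1
eef_pos: [423.9, -328.3, 184.6]
tcp_rot: [3.14, -0.001, 0.109]
ft_force: [0.7, -1.2, 4.3]
opening: 0.078
```

```bash
python3 rd.py
```

```text
27.25 [ 423.85 -328.21  184.62] xr -244.7 F [ 1.37 -1.9   4.53] push -1.16 [-0.59 -0.49 -2.49 -1.05] M [-0.54 -0.2  -0.01] 0.078 [ 3.14e+00 -1.00e-03  1.09e-01]
```

>>> {"fn": "arm_command", "kwargs": {
  "motion": [-1,0,0,-0.4,0,0,0,-1,0,0,-0.8,0,0,0,-1,0,0,-0.8,0,0,0]
}}

```text
t: 27.55
eef_pos: [423.4, -327.7, 184.9]
tcp_rot: [-3.141, 0.0, 0.109]
ft_force: [0.6, -2.3, 2.2]
opening: 0.072
```

```bash
python3 rd.py; python3 - <<'E'
from h import *
snap('wrist','w9.png')
E
```

```text
27.7 [ 423.45 -327.79  184.9 ] xr -245.05 F [ 0.87 -1.8   2.47] push -0.66 [-0.3  -1.04 -0.65 -0.66] M [-0.55 -0.09  0.03] 0.071 [-3.142 -0.     0.109]
```

View pics/w9.png

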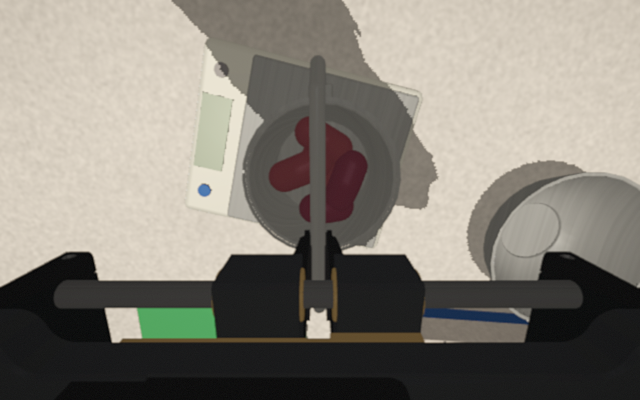

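>>> {"fn": "arm_command", "kwargs": {
  "motion": [-1,0,0,-0.5,0,0,0,-1,0,0,-0.5,0,0,0,-0.8,0,0,-0.5,0,0,0,-0.7,0,0,-0.5,0,0,0,-0.5,0,0,-0.5,0,0,0,-0.3,0,0,-0.5,0,0,0,-0.16,0,0,-0.5,0,0,0,-0.16,0,0,-0.5,0,0,0]
}}

```text
t: 28.55
eef_pos: [423.4, -327.7, 185.4]
tcp_rot: [-3.141, -0.0, 0.109]
ft_force: [-0.4, -0.3, 0.0]
opening: 0.401
```

```bash
python3 rd.py; python3 - <<'E'
from h import *
snap('wrist','w10.png')
E
```

```text
28.7 [ 423.45 -327.77  185.39] xr -245.05 F [-0.27 -0.39  0.24] push 0.31 [0.43 0.52 0.14 0.16] M [-0.1   0.05 -0.02] 0.42 [-3.142 -0.     0.109]
```

View pics/w10.png

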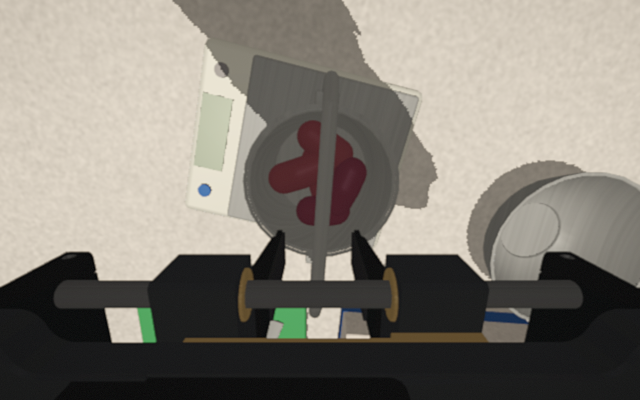

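>>> {"fn": "arm_command", "kwargs": {
  "motion": [-0.16,0,0,-3,0,0,0,-0.16,0,0,-8,0,0,0,-0.16,0,0,-15,0,0,0,-0.16,0,0,-24,0,0,0,-0.16,0,0,-36,0,0,0,-0.16,0,0,-50,0,0,0,-0.16,0,0,-65,0,0,0,-0.16,0,0,-80,0,0,0,-0.16,0,0,-95,0,0,0,-0.16,0,0,-108,0,0,0,-0.16,0,0,-115,0,0,0,-0.16,0,0,-115,0,0,0,-0.16,0,0,-115,0,0,0]
}}

```text
t: 30.05
eef_pos: [423.3, -327.7, 300.2]
tcp_rot: [-3.141, 0.0, 0.109]
ft_force: [-0.4, -0.5, 0.1]
opening: 0.418
```

```bash
python3 rd.py; python3 - <<'E'
from h import *
np.set_printoptions(precision=1,suppress=True)
im,d=snap('wrist','w11.png');im2,d2=snap('side','side11.png')
k=cv2.imread('pics/side11.png')[200:360,210:370]; cv2.imwrite('pics/side11c.png',cv2.resize(k,None,fx=3.7,fy=3.7,interpolation=cv2.INTER_CUBIC))
for cam in ['wrist','side']:
  for n,z in [('pail',45),('handle',200),('scale_top',45)]:
    for r in env.spot_point(cam,n)[:1]: print(cam,n,r['confidence'],r['location'],ray_z(cam,r['location'],z))
c=env.calibration('wrist');T=np.array(c['cam_to_world'])
v,u=np.mgrid[:400,:640]
P=np.stack([(u-c['cx'])/c['fx']*d,(v-c['cy'])/c['fy']*d,d],-1)@T[:3,:3].T+T[:3,3];P[d==0]=np.nan
q=P[(P[...,2]>119)&(P[...,2]<132)&(abs(P[...,0]-420)<90)&(abs(P[...,1]+294)<90)].astype(np.float32)
print('rim',len(q),np.median(q,0),cv2.minEnclosingCircle(q[:,:2]), cv2.fitEllipse(q[:,:2]))
for a in [np.polyfit(q[:,0],q[:,2],1)[0],np.polyfit(q[:,1],q[:,2],1)[0]]: print('slope',round(float(a),3))
E
```

```text
30.2 [ 423.29 -327.64  299.81] xr -245.2 F [ 0.02 -0.23 -0.26] push 0.0 [ 0.44 -0.57  0.17 -0.02] M [-0.09  0.04 -0.05] 0.417 [-3.141e+00  1.000e-03  1.090e-01]
wrist pail 0.63 [324.6, 156.4] [ 430.7 -301.8   45. ]
wrist handle 0.82 [323.0, 177.3] [ 426.2 -302.3  200. ]
side pail 0.83 [294.5, 302.0] [ 420.3 -299.2   45. ]
side handle 0.95 [293.3, 278.0] [ 422.9 -312.7  200. ]Traceback (most recent call last):
  File "<stdin>", line 12, in <module>
cv2.error: OpenCV(4.12.0) /io/opencv/modules/imgproc/src/shapedescr.cpp:201: error: (-215:Assertion failed) count >= 0 && (depth == CV_32F || depth == CV_32S) in function 'minEnclosingCircle'
```

View pics/w11.png

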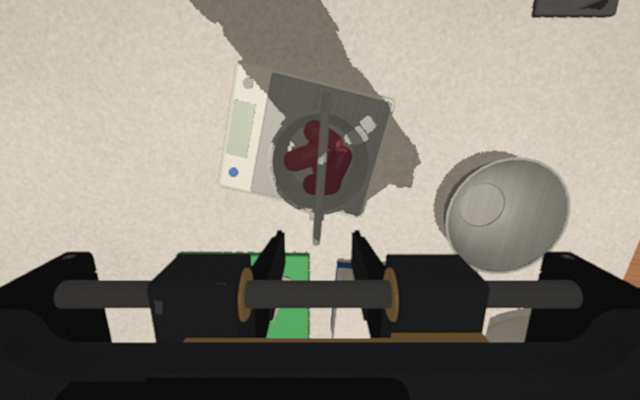

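View pics/side11c.png

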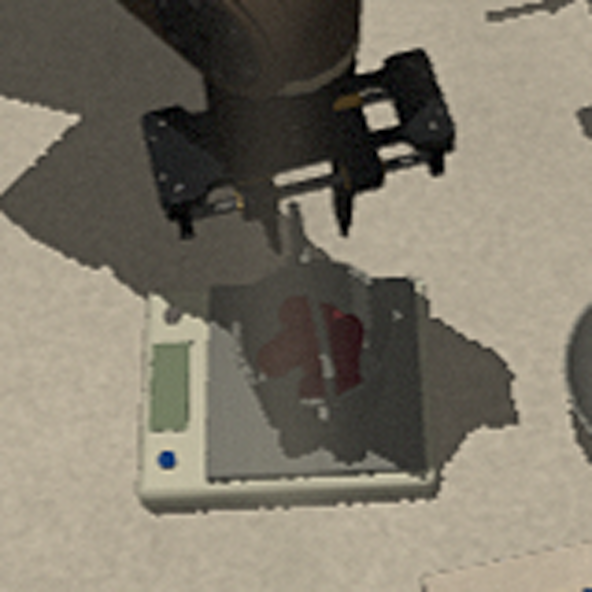

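```bash
python3 - <<'E'
from h import *
np.set_printoptions(precision=1,suppress=True)
im,d=env.read_camera('wrist')
c=env.calibration('wrist');T=np.array(c['cam_to_world'])
v,u=np.mgrid[:400,:640]
P=np.stack([(u-c['cx'])/c['fx']*d,(v-c['cy'])/c['fy']*d,d],-1)@T[:3,:3].T+T[:3,3]
m=(d>0)&(P[...,2]>115)&(P[...,2]<135)&(abs(P[...,0]-422)<75)&(abs(P[...,1]+298)<75)&(v<240)
q=np.ascontiguousarray(P[m],dtype=np.float32)
print('rim',q.shape,np.median(q,0))
if len(q)>20:
  print(cv2.minEnclosingCircle(q[:,:2].reshape(-1,1,2).copy()))
  A=np.c_[q[:,:2],np.ones(len(q))];print('slopes',np.round(np.linalg.lstsq(A,q[:,2],rcond=None)[0],3))
  print(np.percentile(q[:,2],[5,50,95]))
m=(d>0)&(P[...,2]>190)&(P[...,2]<212)&(abs(P[...,0]-422)<75)&(abs(P[...,1]+298)<75)&(v<250)
q=P[m];print('bar',len(q),np.polyfit(q[:,1],q[:,2],1),q[:,1].min(),q[:,1].max(),np.median(q,0))
E
```

```text
rim (2361, 3) [ 428.6 -302.8  125.1]
((423.06475830078125, -300.77166748046875), 69.79844665527344)
slopes [ -0.    0.  129.1]
[115.7 125.1 127.1]
bar 1333 [ -0.  198.6] -372.27735410526805 -229.20922552778933 [ 423.1 -291.8  203.4]
```

```bash
python3 - <<'E'
from h import *
print(env.job_done(), env.state()['t'])
E
```

```text
the job is handed in; nothing more can be done
the job is handed in; nothing more can be done
```

The pail is off the hook and standing released on the scale's steel plate. I handed the job in at about 30 s; it reports no verdict.

**How it went**
- **Grip and raise:** I gripped the handle bar about 33 mm beside its middle and raised it about 4.4 mm.
- **Pressing the keeper:** I pressed the handle back by feel. The keeper was met before 11 mm of travel, and the push rose evenly to about 7 N. The stop came at about 25 mm, seen as a steep rise to an averaged 9 N.
- **Coming off the hook:** I lifted to 38 mm above rest while keeping it pressed (easing off only once above the lip). I then drew the pail about 168 mm forward, with no contact force felt.
- **Setting down:** I carried it to the plate and lowered it, pressing with roughly 8 N at most by the wrist readings. I eased up before opening the fingers and withdrew upward.

**Last checks**
- **Position:** the fitted rim circle puts the pail's centre at about (423, -301) mm. My plate centre is (420, -294.5) mm, so it is about 7 mm off. The network's pail spots give about 5 mm (side camera) and about 13 mm (wrist camera). All are within the 30 mm limit.
- **Upright:** the rim is at about 125 mm, which matches 45 mm plate plus 80 mm pail, and the fitted slope is near zero.
- **Force:** the wrist force was about 0 after release.

**What disagreed or fell short**
- The grip force was fixed at half of the gripper's 60 N, so about 30 N instead of the advised 40 N. The first edge contact at set-down and a small shift on release suggest the pail hung slightly tilted.
- The network's single-point estimates of the plate centre spread by about 10–15 mm, so I used the plate's corners, measured by hand in two camera pictures.
- I did not measure the bystanders again. I never moved near them, and the last pictures showed no sign of disturbance.

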